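# Park the vegetable slicer with its plate over the blade

## Robot

A 6-joint arm with a two-finger parallel gripper is mounted at the origin on the work surface. World frame = base frame: x ahead of the robot, y to its left, z up, the work surface at z = 0. Lengths are in m, angles in degrees, forces in N, time in s.
With the tool pointing down it reaches from about 0.25 to 0.725 m from the base axis. Payload 9.7 kg.
Tool frame: the origin (TCP) lies midway between the tips of the shut fingers; the grasp point (between the pads) lies 19 mm behind it (bot.hold_point_z is the distance from the TCP to the grasp point, in m); z points along the fingers, y is the line along which they close (so a half turn about z gives the same grasp; the last joint's range is limited). The gripper opens to 85 mm and grips with 20 to 120 N. Pads are 22 mm wide; open, the fingers measure 114 mm over their backs; the gripper's body (76 mm by 85 mm) begins 54 mm behind the grasp point. The pads swing forward as they close: fully open they stand 13 mm farther back than shut.
Start: joints at [-67.895, 4.979, 10.078, 95.1, 0, 90], TCP at [0.207, -0.51, 0.231] pointing down, gripper open.
Joint ranges: [-179.16, 179.16], [-48.56, 103.87], [-65.8, 70.77], [-126.05, 130.52], [-82.76, 87.17], [-180, 180]. Speed limits (degrees/s): [127.2, 127.2, 147.25, 180, 180, 180].

## Interface

Orientations are given as [roll, pitch, yaw] about the fixed x, y, z axes, in that order (R = Rz(yaw) Ry(pitch) Rx(roll)).
In Python, from workcell import bot gives the robot as it stands.
- The arm moves only by the tool play_rows, never from a script. Its argument "steps" is a list that holds one entry, the list of rows, each a list of 4 numbers: the shift along the tool's x, y, z in m, then the turn about the tool's z in rad. In form: [[[tx, ty, tz, yaw], ...]]. A call has exactly 5 rows; each row shifts and turns the commanded pose from where the row before left it, along the tool's axes as they then stand; what a row does not reach is not made up. A row lasts 1/12 s, in which the tool goes at most 41.7 mm and 7.16 degrees, less where a joint would pass 70% of its speed; a pose out of reach is approached as far as the arm can. A call is refused whole if a number of a shift passes 0.0417 or a number of a turn 0.125, either way. A call with a gripper value outside its range is refused whole. "gripper" is the finger opening in m, from 0 to 0.0854, set as the call begins (left out, the last holds). The fingers move at their own pace and stop on an object; "squeeze" is the grip in N (left out, the last holds). Time passes only in rows, so rows that do not move let the fingers close, or fill a call up. It gives the time, the measured TCP pose, the force, the opening and the grip force at its end, in the units of the state.
- bot.get_obs(): the state, without advancing time (a new reading comes with each control period).
- bot.camera(name): name is "side" or "top" or "wrist"; returns a dict with "img" (480x640x3 uint8, blue, green, red), "vfov" (degrees; the focal length in pixels is half the picture's height over the tangent of half this angle, whatever the lens; pixels are square), "cx", "cy" (the principal point, pixels), "xyz" and "attitude" of the camera in the world. Camera axes: x right, y down, z forward; pixel columns grow to the right and rows downward; lengths in m; the calibration is good to about 2 mm. A picture is of the moment at which its call begins. There is no depth.
- bot.job_done(): hands the job in; it is judged then, once.
The state is a dict: "time": time; "q": joint angles; "qd": joint speeds; "joint_efforts": joint torques, N m; "ee_pos": TCP position; "tcp_rot": TCP orientation; "wrist_force": force on the tool from outside, world axes, zero at the start; "torque": the same for the moment, N m; "opening": finger opening in m; "grasp_force": force on a finger pad.
Only numpy, scipy, OpenCV 4.12 (cv2) and the standard library are available. Lean on these libraries where they do the work, as an engineer would, in place of code of your own. Each camera call takes 0.05 s, during which the arm holds its last target. There are 200 camera calls.

## Task

The vegetable slicer on the counter has been left with its blade bare. With your fingertips press the thumb pad of its spring catch right down and, holding it down, push the sliding plate by its rear ridge away from the slicer's handle, over the catch, until the plate is fully home against the fixed plate and covers the blade; then lift off so that the catch springs up behind it. Only press and push: do not pinch the ridge or lift anything, and leave the other things on the counter where they are.

Things in the scene. Friction and masses are not known exactly. Their poses are not given: they have to be found in the camera images.
- slicer: Flat kitchen vegetable slicer (mandoline), suction feet fast to the counter, 387 x 136 x 42 mm. Origin on the counter under its middle; +x along it from the handle loop (x -200 mm) to the far end, z up. Along +x: handle, end bridge (x -124 to -112, 38 mm high), well with the catch, sliding plate, bare blade, fixed plate. Side rails: tops 42 mm high, 100 mm free between their lips.
- catch (a joint): Spring catch in the slicer, m: 0 = up (locking), 0.010 = fully down on a hard stop; moves straight down, 2 N to start, 6 N to hold fully down, springs back when let go. Thumb pad and locking pin are one part with tops at one level, 37 mm above the counter when up, 27 mm when down. From about 0.0075 the plate can slide over the pin and then keeps it down until its rear edge is past.
- catch_pad (a point): Middle of the top of the catch's thumb pad; it goes down with the catch. The pad is 36 mm long (slicer x -97 to -61 mm) by 30 mm wide, on the slicer's centre line between the end bridge and the sliding plate, over a floor 14 mm above the counter.
- pin (a point): Middle of the top of the catch's locking pin, 20 mm wide, 7 mm along the slicer (x -46.5 to -39.5 mm); it goes down with the catch. It stands in the rearmost of three slots in the sliding plate and locks it. Between pad and pin is a 14.5 mm gap, open below.
- plate: Sliding steel plate, 120 x 110 x 5 mm, about 180 g, held by the rails (1.5 mm play): it only slides along the slicer. Origin at the middle of its underside, 30 mm above the counter, axes as the slicer's. Push ridge across its rear edge: 60 mm wide, 6 mm thick, top 45 mm above the counter. Sliding takes about 1 N, 3 to 5 N if the catch's spring bears on it; a tip rubbing along the held pad feels 3 N more.
- plate_rear (a point): Middle of the sliding plate's rear edge = rear face of its push ridge, 35 mm above the counter. At the start about 3 mm ahead of the pad (slicer x -58 mm); fully home 25 mm further along +x (slicer x -33 mm), 6.5 mm ahead of the pin.
- stop (a point): Middle of the near edge of the fixed steel plate (slicer x +87 mm, 35 mm above the counter), flush with the sliding plate, whose front edge butts against it when fully home. The blade lies just before it, below the plates.
- guard: Bystander: round hand guard of the slicer with a knob on top, 100 mm across, 74 mm high, standing beside the slicer. Origin at the centre of its underside.
- baking_cup: Bystander: hard silicone baking cup, 72 mm across, 42 mm high, origin at the centre of its underside, beside the slicer.
- scoop: Bystander: olive-wood scoop, 180 mm long, 60 mm wide, 30 mm high, lying beside the slicer; origin where handle and bowl meet, on the counter.
- mixer: Bystander: cream hand mixer, 200 x 82 x 157 mm, origin at the centre of its underside.
- bowl: Bystander: stainless bowl, 210 mm across, 85 mm high, origin at the centre of its underside.
- cruet: Bystander: glass cruet with a screw-top pouring lid, 72 mm across, 188 mm high, origin at the centre of its underside.
- mill: Bystander: wooden pepper mill, 56 mm across, 148 mm high, origin at the centre of its underside.
Things that resemble listed ones, but are neither listed nor needed, are in the scene too. What is shaped like the plate but brown, pink or red is not meant.

How it is judged:
By the outcome, as a careful person would: the job done as asked, in the order asked, and still so for the second after the job is handed in, with the robot touching nothing.
It also fails if it takes over 32 s, if anything falls off the work surface, if the arm or the gripper's body presses on something with over 40 N, if the wrist force passes 120 N, or if a joint passes its speed limit or range.

## Working session

There is one attempt and no reset: what is moved stays moved. The work goes in short steps, Python scripts to look and compute and a tool call to move; the robot and the scene stay as the last step left them, time stands still between calls to the robot, and variables do not carry over. Pictures are saved under pics/ and viewed, at most 10 in all, crops included, and the job is handed in when it is done.

Besides the shell and the picture viewer there is one more tool, called by a JSON object that holds its "op" and its "data", one argument or row to a line. play_rows: Moves the arm, as the interface text tells. Its arguments: {"type":"object","properties":{"steps":{"type":"array","items":{"type":"array","items":{"type":"array","items":{"type":"number"}}}},"gripper":{"type":"number"},"squeeze":{"type":"number"}},"required":["steps"]}

```bash
mkdir -p pics; ls; python3 - <<'E'
from workcell import bot
import cv2
o=bot.get_obs(); print({k:o[k] for k in('time','ee_pos','tcp_rot','opening','wrist_force')})
for n in('top','side'):
    c=bot.camera(n); cv2.imwrite(f'pics/{n}0.png',c['img']); print(n,c['vfov'],c['cx'],c['cy'],c['xyz'],c['attitude'])
E
```

```text
pics
{'time': 0.0, 'ee_pos': array([ 0.20687567, -0.50936421,  0.23057234]), 'tcp_rot': array([-1.79922338e+02, -4.20418858e-04,  2.21028503e+01]), 'opening': 0.08532161956001177, 'wrist_force': array([-0.6256047 ,  0.52868339, -0.09195044])}
top 51.960528264476004 318.99810296169636 236.0168676791236 [0.39701773 0.04794442 1.08139194] [-170.09050167   -1.37682747  -89.68490517]
side 43.45242056290755 320.4391552080102 235.79094813871004 [0.22938461 1.12229445 0.88552159] [-126.20081619    0.66714824 -161.98295865]
```

View pics/top0.png

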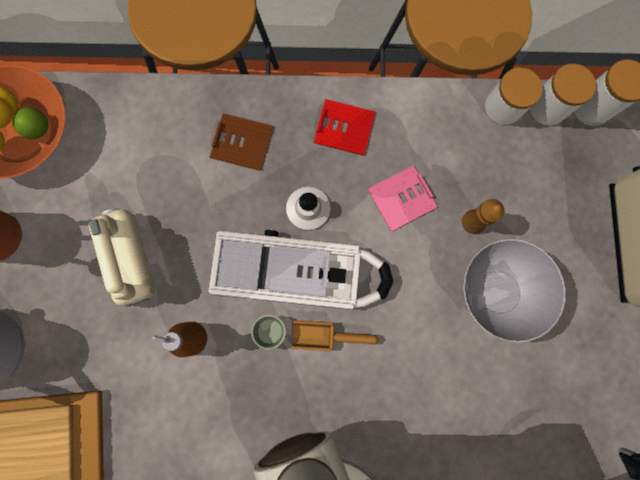

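View pics/side0.png

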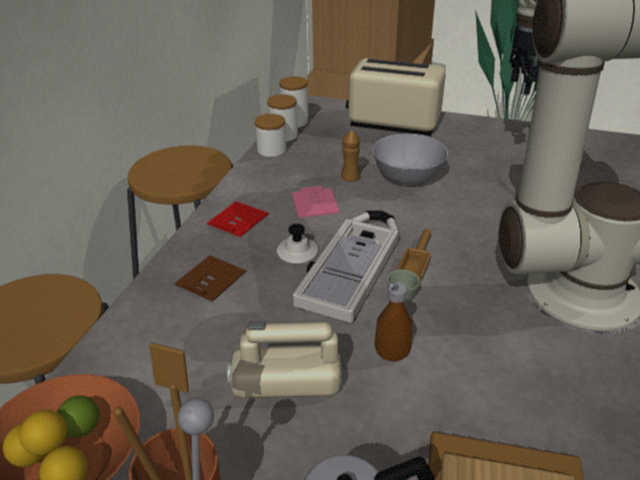

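The slicer lies with its handle at the right (about 385,280) and its far end at the left (about 213,265). The black catch pad is near (337,275). Slicer +x therefore points roughly along world +y.

```bash
cat > h.py <<'E'
import numpy as np, cv2
from scipy.spatial.transform import Rotation as R
from workcell import bot
def ray(c,u,v,z):
    f=240/np.tan(np.radians(c['vfov'])/2)
    d=R.from_euler('xyz',c['attitude'],degrees=True).as_matrix()@np.array([(u-c['cx'])/f,(v-c['cy'])/f,1])
    p=np.array(c['xyz']); return p+d*(z-p[2])/d[2]
def proj(c,P):
    f=240/np.tan(np.radians(c['vfov'])/2)
    q=R.from_euler('xyz',c['attitude'],degrees=True).as_matrix().T@(np.array(P)-c['xyz'])
    return q[:2]/q[2]*f+[c['cx'],c['cy']]
E
python3 - <<'E'
from h import *
c=bot.camera('top'); im=c['img']
x0,y0=195,220
crop=im[y0:y0+100,x0:x0+205]
hsv=cv2.cvtColor(crop,cv2.COLOR_BGR2HSV)
w=((hsv[...,2]>165)&(hsv[...,1]<45)).astype(np.uint8)
w=cv2.morphologyEx(w,cv2.MORPH_CLOSE,np.ones((3,3)))
cs,_=cv2.findContours(w,cv2.RETR_EXTERNAL,cv2.CHAIN_APPROX_NONE)
for k in sorted(cs,key=cv2.contourArea)[-3:]:
    print(cv2.contourArea(k),cv2.boundingRect(k))
b=(hsv[...,2]<50).astype(np.uint8)
n,l,s,ce=cv2.connectedComponentsWithStats(b)
for i in range(1,n):
    if s[i,4]>20: print(s[i],ce[i]+[x0,y0],ray(c,*(ce[i]+[x0,y0]),.037))
big=cv2.resize(crop,None,fx=3.9,fy=3.9,interpolation=cv2.INTER_CUBIC)
wb=cv2.resize(cv2.merge([w*120]*3),(400,195))
big=np.vstack([big,cv2.copyMakeBorder(wb,0,0,0,big.shape[1]-400,0)])
cv2.imwrite('pics/crop1.png',big)
E
```

```text
206.5 (95, 0, 36, 10)
9420.0 (13, 11, 174, 78)
[70 10 14  6 66] [271.06060606 232.68181818] [0.58594103 0.12701432 0.037     ]
[ 63  27   9  41 169] [261.87573964 266.92899408] [0.51183161 0.14483938 0.037     ]
[182  42  16  37 357] [384.80112045 280.29411765] [ 0.48542155 -0.11666693  0.037     ]
[124  49   4   9  27] [320.55555556 273.33333333] [0.4991814 0.020093  0.037    ]
[133  48  18  15 221] [336.42533937 274.92307692] [ 0.49606034 -0.01367135  0.037     ]
```

View pics/crop1.png

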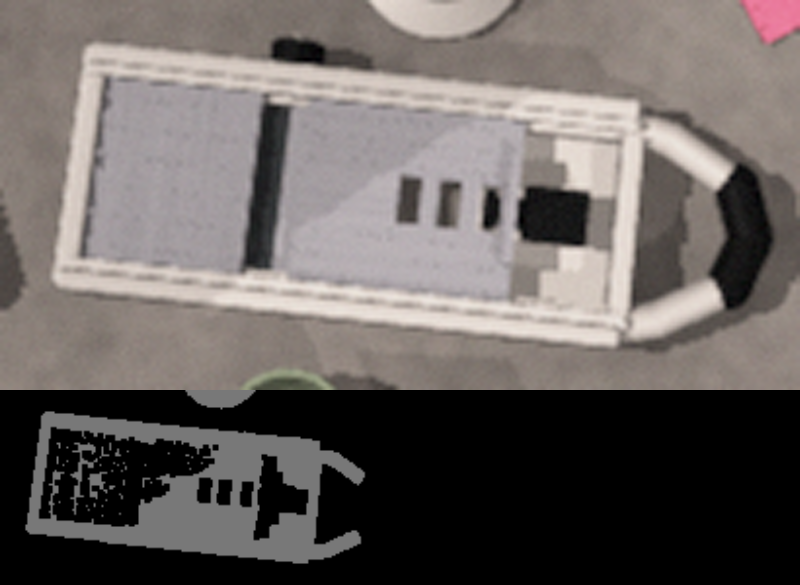

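The crop shows the slicer body corners at crop pixels (87,45), (55,288), (640,103) and (620,345). The pad is at about (555,215), the pin in the slot at (490,207) and the ridge at about x=510.

```bash
python3 - <<'E'
from h import *
c=bot.camera('top')
P=[ray(c,195+u/3.9,220+v/3.9,.042)[:2] for u,v in((87,45),(55,288),(640,103),(620,345))]
a=(P[0]+P[1])/2; b=(P[2]+P[3])/2; d=a-b; L=np.linalg.norm(d); d/=L
d1=P[0]-P[2]; d2=P[1]-P[3]
print('L',L,'exp .311','w',np.linalg.norm(P[0]-P[1]),np.linalg.norm(P[2]-P[3]))
for q in(d,d1,d2): print('ang',np.degrees(np.arctan2(q[1],q[0])))
mid=(a+b)/2; O=mid-d*(.187-.124)/2   # slicer origin
pad=ray(c,336.43,274.92,.037)[:2]
print('O',O,'pad from O',O-d*.079,'pad seen',pad, 'pad in slicer',(pad-O)@d,(pad-O)@[-d[1],d[0]])
o=bot.get_obs(); print(o['ee_pos'],o['tcp_rot'])
E
```

```text
L 0.3044808878078893 exp .311 w 0.13296103702869883 0.13199605349392887
ang 84.5634972783445
ang 84.47293131987196
ang 84.65415908023223
O [0.50275484 0.06415499] pad from O [ 0.49527018 -0.01448965] pad seen [ 0.49606697 -0.01368127] pad in slicer -0.07811976591885889 -0.000716614357368314
[ 0.20690241 -0.5094533   0.23086837] [-1.79956130e+02 -1.18129154e-03  2.21033978e+01]
```

{"op": "play_rows", "data": {
  "steps": [
    [[0.015,-0.0115,0,0],[0.03,-0.023,0,0],[0.03,-0.023,0,0],[0.03,-0.023,0,0],[0.03,-0.023,0,0]]
  ],
  "gripper": 0.007
}}

```text
time: 0.62
ee_pos: [0.2934, -0.3614, 0.2311]
tcp_rot: [-180.0, -0.0, 22.1]
wrist_force: [0.2, -0.3, -0.2]
opening: 0.0255
grasp_force: 0.0
```

{"op": "play_rows", "data": {
  "steps": [
    [[0.03,-0.023,0,0],[0.03,-0.023,0,0],[0.03,-0.023,0,0],[0.03,-0.023,0,0],[0.03,-0.023,0,0]]
  ]
}}

```text
time: 1.03
ee_pos: [0.3892, -0.1981, 0.2314]
tcp_rot: [180.0, -0.0, 22.1]
wrist_force: [1.0, -0.5, 0.7]
opening: 0.0069
grasp_force: 0.0
```

{"op": "play_rows", "data": {
  "steps": [
    [[0.03,-0.023,0,0],[0.03,-0.023,0,0],[0.03,-0.023,0,0],[0.03,-0.023,0,0],[0.015,-0.0115,0,0]]
  ]
}}

```text
time: 1.45
ee_pos: [0.4762, -0.05, 0.2309]
tcp_rot: [-180.0, -0.0, 22.2]
wrist_force: [0.1, 0.3, -0.0]
opening: 0.007
grasp_force: 0.0
```

{"op": "play_rows", "data": {
  "steps": [
    [[0,0,0.01,0.096],[0,0,0.02,0.096],[0,0,0.02,0.096],[0,0,0.02,0.096],[0,0,0.01,0.096]]
  ]
}}

```text
time: 1.87
ee_pos: [0.4741, -0.053, 0.1487]
tcp_rot: [-180.0, 0.2, -5.7]
wrist_force: [0.5, 0.1, -0.5]
opening: 0.0068
grasp_force: 0.0
```

{"op": "play_rows", "data": {
  "steps": [
    [[0,0,0,0],[0,0,0,0],[0,0,0,0],[0,0,0,0],[0,0,0,0]]
  ]
}}

```text
time: 2.28
ee_pos: [0.4754, -0.0533, 0.1522]
tcp_rot: [180.0, -0.1, -5.3]
wrist_force: [-0.2, -0.2, 0.4]
opening: 0.007
grasp_force: 0.0
```

{"op": "play_rows", "data": {
  "steps": [
    [[0.0033,-0.0081,0.014,0],[0.0033,-0.0081,0.014,0],[0.0033,-0.0081,0.014,0],[0.0033,-0.0081,0.014,0],[0.0033,-0.0081,0.014,0]]
  ]
}}

```text
time: 2.7
ee_pos: [0.494, -0.0311, 0.0814]
tcp_rot: [-179.2, -0.1, -4.0]
wrist_force: [0.4, 1.1, 0.3]
opening: 0.0071
grasp_force: 0.0
```

{"op": "play_rows", "data": {
  "steps": [
    [[0,0,0,0],[0,0,0,0],[0,0,0,0],[0,0,0,0],[0,0,0,0]]
  ]
}}

```text
time: 3.12
ee_pos: [0.4939, -0.0315, 0.0825]
tcp_rot: [-179.3, -0.1, -4.0]
wrist_force: [-0.4, 1.2, -0.9]
opening: 0.0069
grasp_force: 0.0
```

```bash
python3 - <<'E'
from h import *
c=bot.camera('wrist'); im=c['img'].copy()
print(c['xyz'],c['attitude'],c['vfov'])
d=np.array([.0948,.9955]); n=np.array([-.9955,.0948]); O=np.array([.5031,.0646])
o=bot.get_obs(); print(o['ee_pos'],o['tcp_rot'],(o['ee_pos'][:2]-O)@d)
for x,y,z in((-.079,0,.037),(-.097,-.015,.037),(-.061,.015,.037),(-.097,.015,.037),(-.061,-.015,.037),(-.058,.03,.045),(-.058,-.03,.045),(-.112,.05,.038),(-.112,-.05,.038)):
    p=proj(c,[*(O+d*x+n*y),z]); print(x,y,p)
    cv2.drawMarker(im,tuple(int(q) for q in p),(0,0,255),0,12,1)
cv2.imwrite('pics/w1.png',im)
E
```

```text
[ 0.5686129  -0.03826342  0.22524648] [162.87141323   0.76596077 -93.99983611] 59.21629560373804
[ 0.49386694 -0.03141874  0.08234906] [-1.79259052e+02 -7.56331027e-02 -4.03882220e+00] -0.0964619523290174
-0.079 0 [291.77875151 273.53551489]
-0.097 -0.015 [330.25929371 244.72871349]
-0.061 0.015 [254.98126585 301.08236845]
-0.097 0.015 [328.55009245 303.1978966 ]
-0.061 -0.015 [253.39909352 242.57575013]
-0.058 0.03 [246.6235436  336.50702479]
-0.058 -0.03 [242.45792031 215.2746232 ]
-0.112 0.05 [356.06926333 367.37793559]
-0.112 -0.05 [366.47011724 170.75758333]
```

View pics/w1.png

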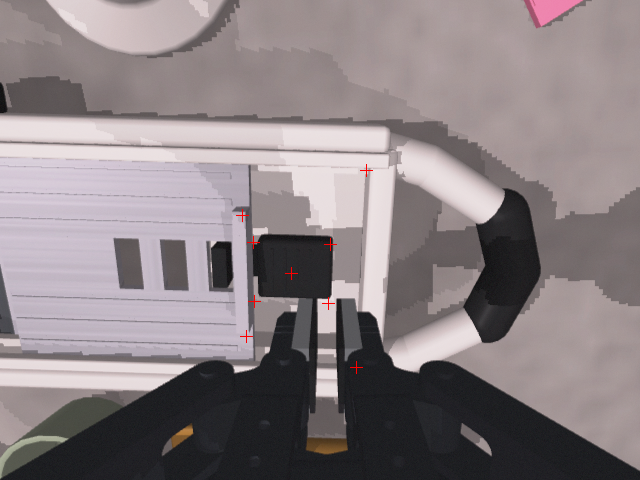

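```bash
python3 - <<'E'
from h import *
c=bot.camera('wrist'); o=bot.get_obs(); T=o['ee_pos']; M=R.from_euler('xyz',o['tcp_rot'],degrees=True).as_matrix()
print(o['q'],o['wrist_force'])
C=np.array(c['xyz'])
def onx(u,v,X):
    d=ray(c,u,v,0)-C; a=M.T@(C-T); b=M.T@d; return (a+b*(X-a[0])/b[0])*1000
for u,v in((299,298),(317,298),(337,298),(356,298)): print('tip z=0:',(M.T@(ray(c,u,v,T[2])-T)*1000).round(1), 'x=11:',onx(u,v,.011).round(1))
for u,v in((278,313),(378,313),(270,350),(385,350)): print('body x=11',onx(u,v,.011).round(1),'x=8',onx(u,v,.008).round(1))
cv2.imwrite('pics/w2.png',cv2.resize(c['img'][280:430,230:430],None,fx=4,fy=4,interpolation=cv2.INTER_CUBIC))
E
```

```text
[ -4.06479161  -2.89899394 -14.4077162   78.43134645   0.74071812
 179.97358799] [ 0.37266181 -0.07619305 -0.02498297]
tip z=0: [  8.8 -10.4   0.1] x=11: [ 11.  -10.1  -4.6]
tip z=0: [ 8.8 -3.8  0.1] x=11: [11.  -3.7 -4.6]
tip z=0: [ 8.9  3.6 -0. ] x=11: [11.   3.5 -4.6]
tip z=0: [ 8.9 10.6 -0.1] x=11: [11.  10.3 -4.6]
body x=11 [ 11.  -16.3 -16.3] x=8 [  8.  -17.1 -10.4]
body x=11 [ 11.   16.8 -16.3] x=8 [  8.   17.6 -10.4]
body x=11 [ 11.  -16.1 -38.9] x=8 [  8.  -16.8 -34. ]
body x=11 [ 11.   16.1 -38.8] x=8 [  8.   16.9 -34. ]
```

View pics/w2.png

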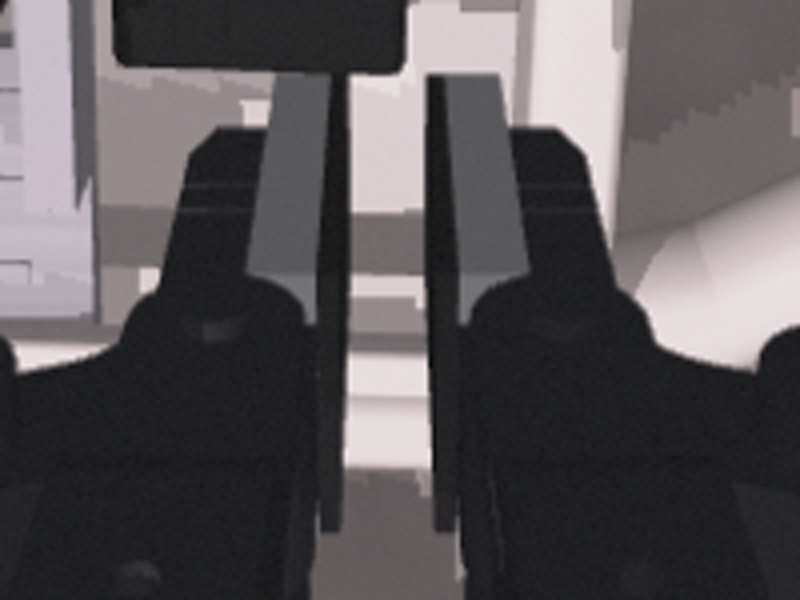

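The tool's turn stopped because joint 6 is at its limit of 180°. I'll turn the other way by a half turn, which is equivalent, and open the fingers to 18 mm so the rear fingertip stays on the pad through the whole push.

{"op": "play_rows", "data": {
  "steps": [
    [[0,0,-0.01,-0.1247],[0,0,-0.01,-0.1247],[0,0,-0.01,-0.1247],[0,0,-0.01,-0.1247],[0,0,-0.01,-0.1247]]
  ],
  "gripper": 0.018
}}

```text
time: 3.63
ee_pos: [0.4935, -0.032, 0.1322]
tcp_rot: [-179.4, -0.5, 32.0]
wrist_force: [-0.5, 0.5, 0.2]
opening: 0.0183
grasp_force: 0.0
```

{"op": "play_rows", "data": {
  "steps": [
    [[0,0,0,-0.1247],[0,0,0,-0.1247],[0,0,0,-0.1247],[0,0,0,-0.1247],[0,0,0,-0.1247]]
  ]
}}

```text
time: 4.05
ee_pos: [0.4935, -0.032, 0.1318]
tcp_rot: [-179.8, -0.7, 67.8]
wrist_force: [0.9, 0.3, -0.5]
opening: 0.0181
grasp_force: 0.0
```

{"op": "play_rows", "data": {
  "steps": [
    [[0,0,0,-0.1247],[0,0,0,-0.1247],[0,0,0,-0.1247],[0,0,0,-0.1247],[0,0,0,-0.1247]]
  ]
}}

```text
time: 4.47
ee_pos: [0.4935, -0.032, 0.1318]
tcp_rot: [179.8, -0.7, 103.5]
wrist_force: [-0.6, -0.1, -0.0]
opening: 0.0182
grasp_force: 0.0
```

{"op": "play_rows", "data": {
  "steps": [
    [[0,0,0,-0.1247],[0,0,0,-0.1247],[0,0,0,-0.1247],[0,0,0,-0.1247],[0,0,0,-0.1247]]
  ]
}}

```text
time: 4.88
ee_pos: [0.4935, -0.032, 0.1318]
tcp_rot: [179.4, -0.4, 139.2]
wrist_force: [0.4, 0.9, 0.5]
opening: 0.0182
grasp_force: 0.0
```

{"op": "play_rows", "data": {
  "steps": [
    [[0,0,0,-0.1247],[0,0,0,-0.1247],[0,0,0,-0.1247],[0,0,0,-0.1247],[0,0,0,-0.1247]]
  ]
}}

```text
time: 5.3
ee_pos: [0.4935, -0.032, 0.1318]
tcp_rot: [179.3, 0.0, 174.9]
wrist_force: [0.2, 0.0, -0.6]
opening: 0.0182
grasp_force: 0.0
```

{"op": "play_rows", "data": {
  "steps": [
    [[0,0,0,0],[0,0,0,0],[0,0,0,0],[0,0,0,0],[0,0,0,0]]
  ]
}}

```text
time: 5.72
ee_pos: [0.4935, -0.0319, 0.1315]
tcp_rot: [179.3, -0.0, 174.5]
wrist_force: [0.1, -0.5, -0.1]
opening: 0.0178
grasp_force: 0.0
```

{"op": "play_rows", "data": {
  "steps": [
    [[-0.0003,0.0026,0.016,0],[-0.0003,0.0026,0.016,0],[-0.0003,0.0026,0.016,0],[-0.0003,0.0026,0.016,0],[-0.0003,0.0026,0.012,0]]
  ]
}}

```text
time: 6.13
ee_pos: [0.4959, -0.018, 0.0543]
tcp_rot: [179.3, -0.1, 174.5]
wrist_force: [-0.8, -0.2, -0.0]
opening: 0.018
grasp_force: 0.0
```

{"op": "play_rows", "data": {
  "steps": [
    [[0,0,0,0],[0,0,0,0],[0,0,0,0],[0,0,0,0],[0,0,0,0]]
  ]
}}

```text
time: 6.55
ee_pos: [0.4968, -0.0183, 0.0566]
tcp_rot: [179.3, 0.1, 174.6]
wrist_force: [0.6, 0.1, 0.5]
opening: 0.018
grasp_force: 0.0
```

```bash
python3 - <<'E'
from h import *
c=bot.camera('wrist'); o=bot.get_obs(); print(o['ee_pos'],o['tcp_rot'],o['wrist_force'],c['xyz'])
d=np.array([.0948,.9955]); O=np.array([.5031,.0646]); print((o['ee_pos'][:2]-O)@d)
cv2.imwrite('pics/w3.png',c['img'])
E
```

```text
[ 0.4967104  -0.01823479  0.05642236] [1.79254282e+02 5.21016793e-02 1.74577659e+02] [ 0.57472543 -0.78808683  0.92338312] [ 0.42091857 -0.01261784  0.19911452]
-0.08306776257749007
```

View pics/w3.png

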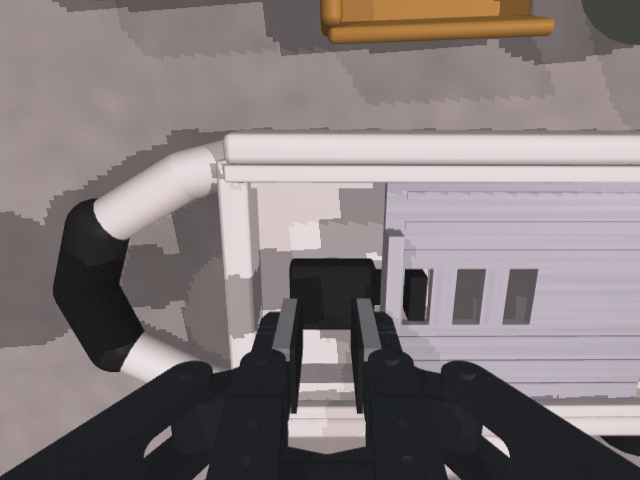

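Each camera view puts the slicer about 2 mm nearer the handle than my estimate. The ridge's rear face is at u≈387, the tips span u 273–383 and the pad spans 290–372. I'll shift back 3 mm, then descend.

{"op": "play_rows", "data": {
  "steps": [
    [[0,-0.0015,0,0],[0,-0.0015,0,0],[0,0,0.005,0],[0,0,0.005,0],[0,0,0.006,0]]
  ]
}}

```text
time: 7.02
ee_pos: [0.496, -0.021, 0.039]
tcp_rot: [179.3, -0.0, 174.6]
wrist_force: [0.3, 0.4, 0.3]
opening: 0.0181
grasp_force: 0.0
```

{"op": "play_rows", "data": {
  "steps": [
    [[0,0,0.001,0],[0,0,0.001,0],[0,0,0.001,0],[0,0,0.001,0],[0,0,0,0]]
  ]
}}

```text
time: 7.43
ee_pos: [0.4959, -0.0208, 0.0356]
tcp_rot: [179.3, -0.0, 174.6]
wrist_force: [-2.3, 0.4, 2.1]
opening: 0.018
grasp_force: 1.1
```

{"op": "play_rows", "data": {
  "steps": [
    [[0,0,0.001,0],[0,0,0.001,0],[0,0,0.001,0],[0,0,0,0],[0,0,0,0]]
  ]
}}

```text
time: 7.85
ee_pos: [0.496, -0.0208, 0.0326]
tcp_rot: [179.3, -0.0, 174.6]
wrist_force: [-0.7, -0.6, 2.6]
opening: 0.0182
grasp_force: 1.7
```

{"op": "play_rows", "data": {
  "steps": [
    [[0,0,0.001,0],[0,0,0.001,0],[0,0,0.001,0],[0,0,0,0],[0,0,0,0]]
  ]
}}

```text
time: 8.27
ee_pos: [0.4961, -0.0208, 0.0296]
tcp_rot: [179.3, -0.0, 174.6]
wrist_force: [-2.3, -1.2, 4.0]
opening: 0.018
grasp_force: 2.3
```

{"op": "play_rows", "data": {
  "steps": [
    [[0,0,0.001,0],[0,0,0.001,0],[0,0,0,0],[0,0,0,0],[0,0,0,0]]
  ]
}}

```text
time: 8.68
ee_pos: [0.4961, -0.0208, 0.0277]
tcp_rot: [179.3, -0.0, 174.6]
wrist_force: [-2.8, -1.9, 5.5]
opening: 0.018
grasp_force: 2.7
```

{"op": "play_rows", "data": {
  "steps": [
    [[0,0,0.0005,0],[0,0,0.0005,0],[0,0,0,0],[0,0,0,0],[0,0,0,0]]
  ]
}}

```text
time: 9.1
ee_pos: [0.4962, -0.0209, 0.0271]
tcp_rot: [179.3, 0.0, 174.6]
wrist_force: [-4.1, -1.4, 8.4]
opening: 0.0178
grasp_force: 4.1
```

Hard stop reached: 8.4 N at z 0.027. Next is the push along +tool y.

{"op": "play_rows", "data": {
  "steps": [
    [[0,0,0.0004,0],[0,0.001,0,0],[0,0.0015,0,0],[0,0.0015,0,0],[0,0.001,0,0]]
  ]
}}

```text
time: 9.52
ee_pos: [0.4973, -0.0166, 0.0271]
tcp_rot: [179.4, 0.1, 174.6]
wrist_force: [-0.5, -6.6, 8.9]
opening: 0.018
grasp_force: 4.6
```

{"op": "play_rows", "data": {
  "steps": [
    [[0,0.0012,0,0],[0,0.0012,0,0],[0,0.0012,0.0001,0],[0,0.0012,0,0],[0,0.0012,0,0]]
  ]
}}

```text
time: 9.93
ee_pos: [0.498, -0.0107, 0.0271]
tcp_rot: [179.4, 0.1, 174.5]
wrist_force: [0.2, -5.8, 7.5]
opening: 0.0182
grasp_force: 4.8
```

{"op": "play_rows", "data": {
  "steps": [
    [[0,0.0014,0.0002,0],[0,0.0014,0,0],[0,0.0014,0,0],[0,0.0014,0.0001,0],[0,0.0014,0,0]]
  ]
}}

```text
time: 10.35
ee_pos: [0.4988, -0.0038, 0.0271]
tcp_rot: [179.4, 0.1, 174.5]
wrist_force: [-0.8, -8.4, 10.2]
opening: 0.0183
grasp_force: 5.2
```

{"op": "play_rows", "data": {
  "steps": [
    [[0,0.0012,0.0001,0],[0,0.0012,0,0],[0,0.0012,0,0],[0,0.0012,0,0],[0,0.0012,0,0]]
  ]
}}

```text
time: 10.77
ee_pos: [0.4995, 0.0021, 0.0272]
tcp_rot: [179.4, 0.2, 174.5]
wrist_force: [-0.3, -7.6, 11.0]
opening: 0.0182
grasp_force: 5.4
```

```bash
python3 - <<'E'
from h import *
c=bot.camera('wrist'); c2=bot.camera('top')
cv2.imwrite('pics/w4.png',np.hstack([cv2.resize(c['img'],(400,300)),cv2.resize(c2['img'][215:325,200:347],(400,300))]))
E
```

```text
(no output)
```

View pics/w4.png

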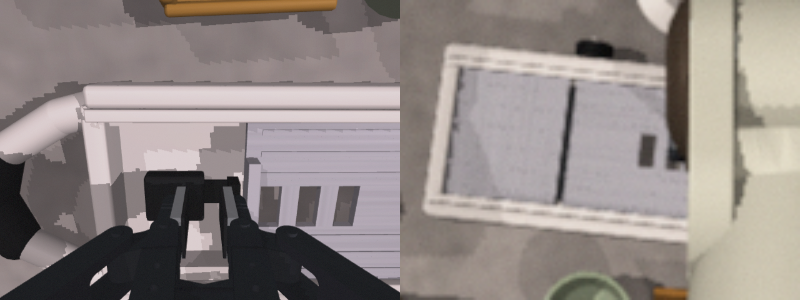

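The plate has moved most of the way. The pin now shows behind the ridge, and a dark gap of a few mm remains at the fixed plate (crop u≈563). Continuing until the force rises.

{"op": "play_rows", "data": {
  "steps": [
    [[0,0.001,0.0,0],[0,0.001,0,0],[0,0.001,0.0,0],[0,0.0005,0,0],[0,0.0,0,0]]
  ]
}}

```text
time: 11.28
ee_pos: [0.4997, 0.0057, 0.0272]
tcp_rot: [179.4, 0.1, 174.6]
wrist_force: [-0.6, -6.8, 9.8]
opening: 0.0179
grasp_force: 5.0
```

{"op": "play_rows", "data": {
  "steps": [
    [[0,0.0005,0.0,0],[0,0.0005,0,0],[0,0.0005,0.0,0],[0,0,0,0],[0,0.0,0,0]]
  ]
}}

```text
time: 11.7
ee_pos: [0.4998, 0.0072, 0.0272]
tcp_rot: [179.4, 0.1, 174.6]
wrist_force: [-0.4, -6.5, 9.8]
opening: 0.0182
grasp_force: 5.2
```

{"op": "play_rows", "data": {
  "steps": [
    [[0,0.0005,0.0,0],[0,0.0005,0,0],[0,0.0005,0.0,0],[0,0,0,0],[0,0.0,0,0]]
  ]
}}

```text
time: 12.12
ee_pos: [0.4999, 0.0078, 0.0272]
tcp_rot: [179.5, 0.1, 174.5]
wrist_force: [-1.9, -12.8, 9.3]
opening: 0.0181
grasp_force: 8.0
```

{"op": "play_rows", "data": {
  "steps": [
    [[0,0.0005,0.0,0],[0,0.0005,0,0],[0,0,0.0,0],[0,0,0,0],[0,0.0,0,0]]
  ]
}}

```text
time: 12.53
ee_pos: [0.4998, 0.0079, 0.0272]
tcp_rot: [179.6, 0.1, 174.5]
wrist_force: [-2.1, -17.2, 10.9]
opening: 0.0178
grasp_force: 10.6
```

The push force has jumped to 17 N with no further motion, so the plate is home. I'll relieve the push a little, then lift off.

{"op": "play_rows", "data": {
  "steps": [
    [[0,-0.0008,0.0,0],[0,-0.0008,0,0],[0,0,0.0,0],[0,0,-0.002,0],[0,0,-0.004,0]]
  ]
}}

```text
time: 12.95
ee_pos: [0.4995, 0.008, 0.0321]
tcp_rot: [179.4, 0.1, 174.6]
wrist_force: [1.4, -5.8, 0.7]
opening: 0.018
grasp_force: 3.9
```

{"op": "play_rows", "data": {
  "steps": [
    [[0,0,-0.006,0],[0,0,-0.01,0],[0,0,-0.02,0],[0,0,-0.03,0],[0,0,-0.03,0]]
  ]
}}

```text
time: 13.37
ee_pos: [0.498, 0.008, 0.1288]
tcp_rot: [179.2, -0.1, 174.6]
wrist_force: [1.6, 0.5, 0.8]
opening: 0.0178
grasp_force: 0.0
```

{"op": "play_rows", "data": {
  "steps": [
    [[0,-0.02,-0.03,0],[0,-0.03,0,0],[0,-0.03,0,0],[0,-0.02,0,0],[0,0,0,0]]
  ]
}}

```text
time: 13.78
ee_pos: [0.489, -0.0947, 0.1571]
tcp_rot: [179.3, -0.0, 174.4]
wrist_force: [-0.2, 0.8, -0.1]
opening: 0.0179
grasp_force: 0.0
```

```bash
python3 - <<'E'
from h import *
c=bot.camera('wrist'); c2=bot.camera('top'); c3=bot.camera('side')
cv2.imwrite('pics/w5.png',np.hstack([cv2.resize(c['img'],(400,300)),cv2.resize(c2['img'][215:325,200:347],(400,300))]))
cv2.imwrite('pics/s5.png',cv2.resize(c3['img'][190:340,250:450],(800,600),interpolation=cv2.INTER_CUBIC))
E
```

```text
(no output)
```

View pics/w5.png

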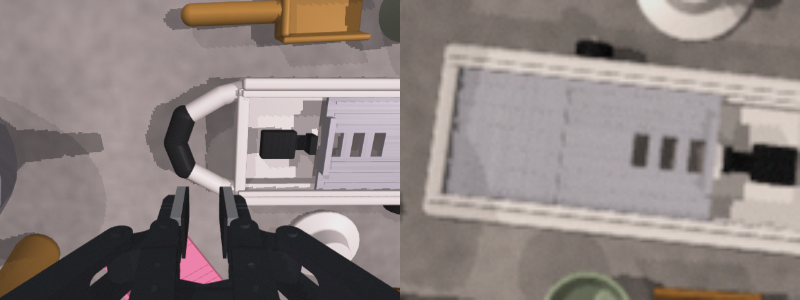

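View pics/s5.png

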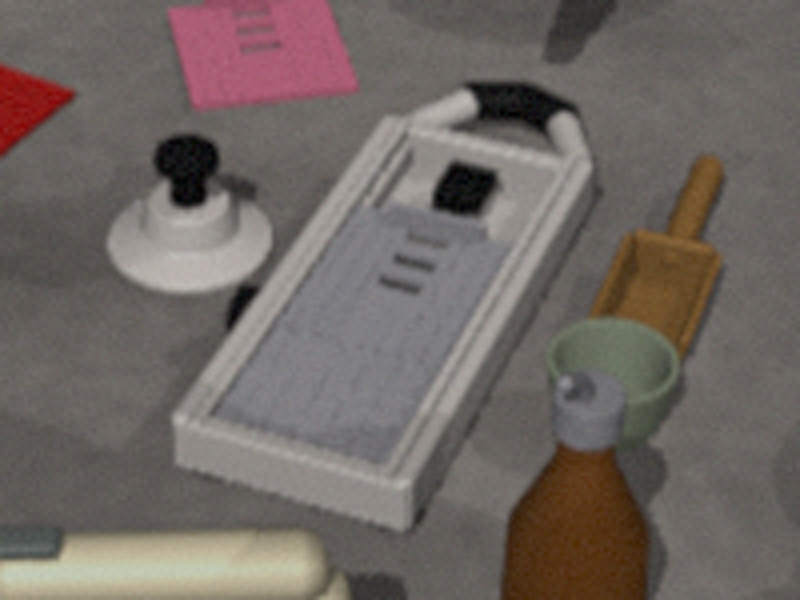

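The top view shows the plates butted together (faint seam at u≈567) with the blade covered. The pin and pad stand clear behind the ridge (u 722–800), the other items haven't moved, and the robot is clear.

```bash
python3 -c "
from workcell import bot
print(bot.job_done())"
```

```text
the job is handed in; nothing more can be done
None
```

The job is handed in: the sliding plate is fully home against the fixed plate and covers the blade, the catch looks sprung up behind it, and the other things on the counter look unmoved.

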